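Turn the detergent tray round in its sleeve

TASK

Two white detergent tablet trays sit half inside wooden sleeves on the laundry counter; one of them has its empty half showing. Slide that tray all the way out of its sleeve, turn it end for end and slide it back in, flat and upright, until its post is up against the sleeve again, so that the half with the tablets shows. Keep it upright throughout, and leave the other tray alone.

Things in the scene. Friction and masses are not known exactly. Their poses are not given: they have to be found in the camera images.
- tray: Tray whose empty half shows: white, 150 long (x) x 64 wide x 30 high. Divider 24 long carries a stiff 24 x 24 square post to 95 above the underside; grip its upper 40 from above, either direction. Origin: underside centre, below the post. +x half: four tablets, fixed, below the rim; -x half empty. z up, about 0.2 kg. Starts with +x end in the sleeve, parallel to it, origin at sleeve x -47 to -57.
- sleeve: That tray's wooden sleeve, screwed down: tunnel 70 long (x), 86 wide, 45 high over all; inside 78 wide, 38 high above a 4 thick board. Origin: counter level under the tunnel's middle. Mouth at x = -35, facing -x, roughly towards the robot (yaw within 20 degrees); back open too. Board runs on to x = -135. Tray origin at x = -47: post touches roof edge; beyond -110: tray is fully out.
- other_tray: A second tray of the same make and axes that is already right: its half with the tablets shows (its +x points out of its sleeve). Leave it alone.
- other_sleeve: The second tray's sleeve, same make and axes, also screwed down, 0.22 m or more to the left or right of the first, mouth also towards the robot. Nothing else stands between the two mouths and the robot; a cup 55 high stands behind, between the sleeves.

How it is judged (in metres and radians):
On the way:
1. the tray is slid fully out of its sleeve (x of tray in the frame of sleeve below -0.108 m), for 0.1 s.
At the end, for the whole second after the job is handed in: The tray lies at rest, flat (within 6 degrees) and lengthwise (within 11 degrees) on the board in its sleeve, its empty half inside, the half with the tablets showing, and its post within 15 mm of the roof's edge (x of sleeve in the frame of tray below -0.02 m and x of tray in the frame of sleeve between -0.062 and -0.035 m and y of tray in the frame of sleeve between -0.015 and 0.015 m and z of tray in the frame of sleeve below 0.014 m and angle between the x axis of tray and the x axis of sleeve, either way round below 0.2 rad and angle between tray's own z axis and vertical below 0.1 rad and linear speed of tray below 0.02 m/s); the robot touches nothing.
It fails at once if the other tray is moved by more than 20 mm (distance of other_tray from where it was at the start of the episode above 0.02 m).
It fails at once if the tray is tipped by more than 35 degrees (angle between tray's own z axis and vertical above 0.61 rad).
It also fails if it takes over 45 s, if anything falls off the work surface, if the arm or the gripper's body presses on something with over 40 N, if the wrist force passes 120 N, or if a joint passes its speed limit or range.

ROBOT

A 6-joint arm with a two-finger parallel gripper is mounted at the origin on the work surface. World frame = base frame: x ahead of the robot, y to its left, z up, the work surface at z = 0. Lengths are in m, angles in degrees, forces in N, time in s.
With the tool pointing down it reaches from about 0.3 to 0.95 m from the base axis. Payload 3.1 kg.
Tool frame: the origin (TCP) lies midway between the tips of the shut fingers; the grasp point (between the pads) lies 19 mm behind it; z points along the fingers, y is the line along which they close (so a half turn about z gives the same grasp; the last joint's range is limited). The gripper opens to 85 mm and grips with 20 to 120 N. Pads are 22 mm wide; open, the fingers measure 114 mm over their backs; the gripper's body (76 mm by 85 mm) begins 54 mm behind the grasp point. The pads swing forward as they close: fully open they stand 13 mm farther back than shut.
Start: joints at [-73.436, 17.653, 93.61, -0, 68.738, -3.994], TCP at [0.219, -0.585, 0.231] pointing down, gripper open.
Joint ranges: [-175.34, 175.34], [-45.06, 112.39], [2.9, 150.54], [-68.45, 248.45], [3.09, 151.38], [-168.51, 168.51]. Speed limits (degrees/s): [159.86, 159.86, 180, 180, 180, 180].

INTERFACE

Orientations are given as a 3x3 rotation matrix whose columns are the frame's x, y, z axes.
In Python, from bench import env gives the robot as it stands.
- The arm moves only by the tool jog_arm, never from a script. Its argument "rows" is a list of rows, each a list of 2 entries, a list of its own where there are three numbers: the shift along the tool's x, y, z normalised to -1 to 1, where 1 is 0.1 m, then the turn about the tool's z normalised to -1 to 1, where 1 is 90 degrees. A call has 1 to 10 rows; each row shifts and turns the commanded pose from where the row before left it, along the tool's axes as they then stand; what a row does not reach is not made up. A row lasts 1/8 s, in which the tool goes at most 62.5 mm and 10.7 degrees, less where a joint would pass 70% of its speed; a pose out of reach is approached as far as the arm can. A call with a number of a shift or a turn outside -1 to 1 is refused whole. A call with a gripper value outside its range is refused whole. "jaw" is the closure, from -1 (fully open) to 1 (shut), set as the call begins (left out, the last holds). The fingers move at their own pace and stop on an object; "squeeze" is the grip in N (left out, the last holds). Time passes only in rows, so rows that do not move let the fingers close. It gives the time, the measured TCP pose, the force, the opening and the grip force at its end, in the units of the state.
- env.get_obs(): the state, without advancing time (a new reading comes with each control period).
- env.read_camera(name): name is "side" or "top" or "wrist"; returns a dict with "img" (420x560x3 uint8, blue, green, red), "fx", "fy", "cx", "cy" (pixels), "dist_coeffs" ([k1, k2, p1, p2, k3] as OpenCV has them; the pictures are not rectified), "rvec" (rotation vector, rad) and "tvec" (3), from world to camera coordinates, as OpenCV has them; the wrist camera has in their place "tool_from_camera" (4x4, takes a point from camera to tool coordinates, whose origin is the TCP and whose axes are the flange's). Camera axes: x right, y down, z forward; pixel columns grow to the right and rows downward; lengths in m; the calibration is good to about 2 mm. A picture is of the moment at which its call begins: read the wrist's pose just before it. There is no depth.
- env.hand_in(): hands the job in; it is judged then, once.
The state is a dict: "t": time; "q": joint angles; "qvel": joint speeds; "joint_efforts": joint torques, N m; "eef_pos": TCP position; "eef_rot": TCP orientation; "force": force on the tool from outside, world axes, zero at the start; "moment": the same for the moment, N m; "width": finger opening in m; "finger_force": force on a finger pad.
Only numpy, scipy, OpenCV 4.12 (cv2) and the standard library are available. Lean on these libraries where they do the work, as an engineer would, in place of code of your own. Each camera call takes 0.05 s, during which the arm holds its last target. There are 200 camera calls.

## Working session

There is one attempt and no reset: what is moved stays moved. The work goes in short steps, Python scripts to look and compute and a tool call to move; the robot and the scene stay as the last step left them, time stands still between calls to the robot, and variables do not carry over. Pictures are saved under pics/ and viewed, at most 10 in all, crops included, and the job is handed in when it is done.

Besides the shell and the picture viewer there is one more tool, called by a JSON object that holds its "name" and its "arguments", one argument or row to a line. jog_arm: Moves the arm, as the interface text tells. Its arguments: {"type":"object","properties":{"rows":{"type":"array"},"jaw":{"type":"number"},"squeeze":{"type":"number"}},"required":["rows"]}

```bash
mkdir -p pics; cat > h.py <<'E'
import numpy as np, cv2
from bench import env
def cast(c,uv,z):
    K=np.array([[c['fx'],0,c['cx']],[0,c['fy'],c['cy']],[0,0,1]]);
    p=cv2.undistortPoints(np.array(uv,float).reshape(-1,1,2),K,np.array(c['dist_coeffs'])).reshape(-1,2)
    if 'rvec' in c and c['rvec'] is not None:
        R=cv2.Rodrigues(np.array(c['rvec'],float))[0];t=np.array(c['tvec'],float).ravel()
        Rw=R.T;o=-R.T@t
    else:
        T=np.array(c['tool_from_camera']);s=c['obs'];E=np.array(s['eef_rot']);Rw=E@T[:3,:3];o=E@T[:3,3]+np.array(s['eef_pos'])
    d=np.c_[p,np.ones(len(p))]@Rw.T
    return o+d*((z-o[2])/d[:,2])[:,None]
def cam(n):
    s=env.get_obs();c=env.read_camera(n);c['obs']=s;return c
E
python3 - <<'E'
from h import *
import pickle
for n in ('top','side'):
    c=cam(n);pickle.dump(c,open(n+'.pkl','wb'));cv2.imwrite(f'pics/{n}0.png',c['img'])
s=c['obs'];print(s['t'],s['eef_pos'],s['eef_rot'],s['width'])
E
```

```text
0.05 [ 0.21920758 -0.58442593  0.23006186] [[ 9.36312259e-01  3.51167941e-01 -6.56746369e-04]
 [ 3.51168526e-01 -9.36309768e-01  2.16435238e-03]
 [ 1.45133128e-04 -2.25713832e-03 -9.99997442e-01]] 0.08562491854037028
```

View pics/top0.png

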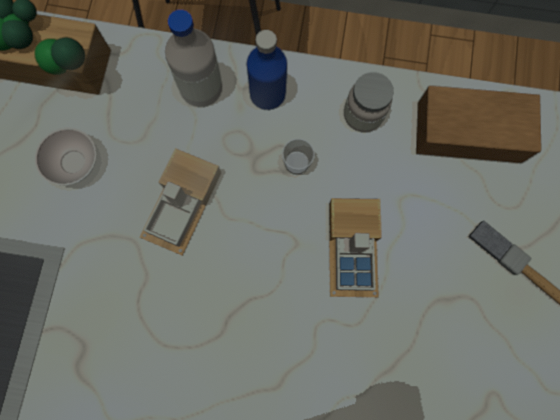

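View pics/side0.png

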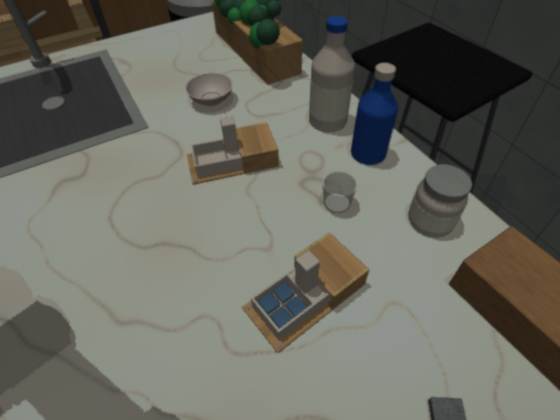

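The top view shows the target sleeve: roof around (190,175), empty half at (172,222), post at about (172,192). The correct tray, with blue tablets, is at (355,270). I'll enlarge the target.

```bash
python3 - <<'E'
from h import *
import pickle
c=pickle.load(open('top.pkl','rb'));im=c['img'][140:262,125:235]
cv2.imwrite('pics/crop.png',cv2.resize(im,None,fx=4.9,fy=4.9,interpolation=cv2.INTER_CUBIC))
print(cast(c,[(177,150),(219,166),(163,183),(205,203)],.045).round(3))
print(cast(c,[(142,238),(183,252)],.004).round(3))
E
```

```text
[[0.692 0.206 0.045]
 [0.675 0.126 0.045]
 [0.627 0.218 0.045]
 [0.604 0.137 0.045]]
[[0.53  0.244 0.004]
 [0.517 0.166 0.004]]
```

View pics/crop.png

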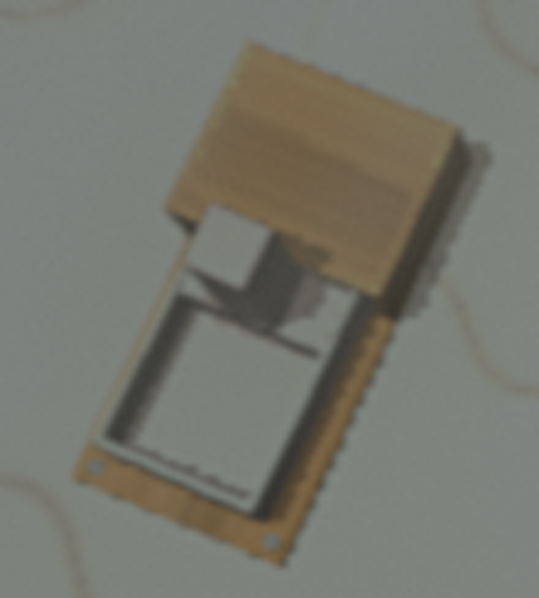

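```bash
python3 - <<'E'
from h import *
import pickle
c=pickle.load(open('top.pkl','rb'))
f=lambda l,z:cast(c,np.array(l)/4.9+[125,140],z)
r=f([(248,42),(460,128),(377,295),(168,212)],.045);b=f([(75,480),(283,565)],.004);p=f([(215,206),(275,228),(250,290),(188,262)],.099);t=f([(95,440),(260,518)],.034)
for a in(r,b,p,t):print(a.round(4).tolist())
front=(r[2]+r[3])/2;back=(r[0]+r[1])/2;bm=b.mean(0)
d=back-bm;print('yaw',np.degrees(np.arctan2(d[1],d[0])),'yaw roof',np.degrees(np.arctan2(*(back-front)[1::-1])),'len',np.linalg.norm(d[:2]),'W',np.linalg.norm(r[0]-r[1]),np.linalg.norm(r[2]-r[3]),np.linalg.norm(b[0]-b[1]))
print('sleeve',r.mean(0),'post',p.mean(0))
T=np.array(c['obs']['eef_rot']);print(np.array(env.read_camera('wrist')['tool_from_camera']).round(3))
E
```

```text
[[0.6942, 0.2091, 0.045], [0.6748, 0.126, 0.045], [0.6081, 0.1434, 0.045], [0.6258, 0.2239, 0.045]]
[[0.5292, 0.247, 0.004], [0.511, 0.1648, 0.004]]
[[0.6177, 0.1933, 0.099], [0.6135, 0.1718, 0.099], [0.591, 0.1756, 0.099], [0.597, 0.1981, 0.099]]
[[0.5411, 0.2343, 0.034], [0.5233, 0.1703, 0.034]]
yaw -13.134055582756856 yaw roof -13.42136028116372 len 0.1687878673613273 W 0.08528212556771804 0.08241804164870821 0.08416679558867685
sleeve [0.65071073 0.17563264 0.045     ] post [0.60478615 0.1846923  0.099     ]
[[-0.    -0.954 -0.301  0.077]
 [ 1.    -0.    -0.001  0.001]
 [ 0.001 -0.301  0.954 -0.142]
 [ 0.     0.     0.     1.   ]]
```

{"name": "jog_arm", "arguments": {
  "rows": [
    [[0.45,-0.417,0],0],
    [[0.45,-0.417,0],0],
    [[0.45,-0.417,0],0],
    [[0.45,-0.417,0],0],
    [[0.45,-0.417,0],0],
    [[0.45,-0.417,0],0],
    [[0.45,-0.417,0],0],
    [[0.45,-0.417,0],0],
    [[0.45,-0.417,0],0],
    [[0.45,-0.417,0],0]
  ],
  "jaw": -1,
  "squeeze": 60
}}

```text
t: 1.4
eef_pos: [0.4949, -0.0348, 0.2313]
eef_rot: [[0.936, 0.351, 0.0], [0.351, -0.936, -0.0], [0.0, 0.0, -1.0]]
force: [0.4, -1.0, -0.1]
width: 0.0853
finger_force: 0.0
```

{"name": "jog_arm", "arguments": {
  "rows": [
    [[0.45,-0.417,0],0],
    [[0.45,-0.417,0],0],
    [[0.45,-0.417,0],0],
    [[0.45,-0.417,0],0],
    [[0,0,0],0.113],
    [[0,0,0],0.113],
    [[0,0,0],0.113],
    [[0,0,0],0.038],
    [[0,0,0],0],
    [[0,0,0],0]
  ]
}}

```text
t: 2.65
eef_pos: [0.6041, 0.1826, 0.231]
eef_rot: [[0.973, -0.23, -0.0], [-0.23, -0.973, -0.0], [-0.0, 0.0, -1.0]]
force: [0.1, -0.5, 1.4]
width: 0.0855
finger_force: 0.0
```

```bash
python3 - <<'E'
from h import *
c=cam('wrist');cv2.imwrite('pics/w1.png',c['img']);s=c['obs'];print(s['t'],s['eef_pos'],s['eef_rot'],s['q'],s['force'])
import pickle;pickle.dump(c,open('w1.pkl','wb'))
E
```

```text
2.65 [0.60414465 0.18258719 0.23102447] [[ 9.73098078e-01 -2.30390773e-01 -4.71805108e-04]
 [-2.30390853e-01 -9.73098166e-01 -1.22662436e-04]
 [-4.30852391e-04  2.28062162e-04 -9.99999881e-01]] [ 1.28643438e+01  1.83483709e+01  9.27272355e+01 -8.92591367e-04
  6.89523123e+01  1.16184747e+02] [ 0.12329675 -0.51280013  1.369611  ]
```

View pics/w1.png

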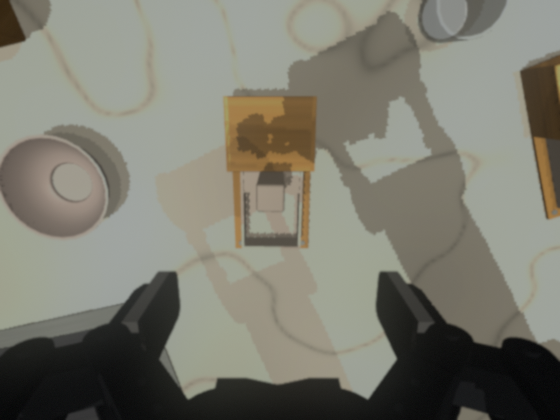

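Wrist view: roof spans (225..316, 97..171), post top spans (257..285, 184..212), and everything looks aligned with the tool.

```bash
python3 - <<'E'
from h import *
import pickle
c=pickle.load(open('w1.pkl','rb'));s=c['obs'];R=np.array(s['eef_rot']);o=np.array(s['eef_pos'])
S=np.array([.651,.1755,0]);a=np.radians(-13.3);B=np.array([[np.cos(a),-np.sin(a),0],[np.sin(a),np.cos(a),0],[0,0,1]])
for n,uv,z in(('roof',[(225,97),(316,97),(315.5,171),(228,171)],.045),('board',[(235,247),(309,247)],.004),('post',[(257,184),(284,184),(285,212),(257,212)],.099)):
    w=cast(c,uv,z);print(n,'tool\n',((w-o)@R).round(4),'\n sleeve\n',((w-S)@B).round(4),w.mean(0).round(4))
E
```

```text
roof tool
 [[ 0.0825 -0.0478  0.186 ]
 [ 0.0825  0.0356  0.186 ]
 [ 0.0139  0.0375  0.186 ]
 [ 0.0139 -0.0482  0.186 ]] 
 sleeve
 [[ 0.0352  0.0439  0.045 ]
 [ 0.0352 -0.0396  0.045 ]
 [-0.0334 -0.0415  0.045 ]
 [-0.0334  0.0443  0.045 ]] [0.6523 0.177  0.045 ]
board tool
 [[-0.0851 -0.0501  0.227 ]
 [-0.0851  0.0375  0.2271]] 
 sleeve
 [[-0.1324  0.0462  0.004 ]
 [-0.1325 -0.0414  0.004 ]] [0.5227 0.2083 0.004 ]
post tool
 [[ 0.0135 -0.0167  0.132 ]
 [ 0.0135  0.0057  0.132 ]
 [-0.0109  0.0067  0.132 ]
 [-0.0109 -0.0171  0.132 ]] 
 sleeve
 [[-0.0338  0.0128  0.099 ]
 [-0.0338 -0.0096  0.099 ]
 [-0.0582 -0.0106  0.099 ]
 [-0.0582  0.0132  0.099 ]] [0.6066 0.1875 0.099 ]
```

{"name": "jog_arm", "arguments": {
  "rows": [
    [[0.01,-0.055,0.5],0],
    [[0,0,0.5],0],
    [[0,0,0.4],0],
    [[0,0,0.3],0],
    [[0,0,0],0]
  ]
}}

```text
t: 3.32
eef_pos: [0.6037, 0.187, 0.058]
eef_rot: [[0.973, -0.231, -0.007], [-0.231, -0.973, -0.002], [-0.006, 0.003, -1.0]]
force: [-0.6, 1.0, 0.4]
width: 0.0855
finger_force: 0.0
```

{"name": "jog_arm", "arguments": {
  "rows": [
    [[0,0,0],0],
    [[0,0,0],0],
    [[0,0,0],0],
    [[0,0,0],0],
    [[0,0,0],0],
    [[0,0,0],0],
    [[0,0,0],0],
    [[0,0,0],0]
  ],
  "jaw": 1,
  "squeeze": 60
}}

```text
t: 4.32
eef_pos: [0.6076, 0.1883, 0.0628]
eef_rot: [[0.973, -0.231, 0.002], [-0.231, -0.973, 0.001], [0.002, -0.001, -1.0]]
force: [-0.1, 0.8, 5.8]
width: 0.0232
finger_force: 59.8
```

{"name": "jog_arm", "arguments": {
  "rows": [
    [[0,0,-0.02],0],
    [[-0.1,0,0],0],
    [[-0.2,0,0],0],
    [[-0.2,0,0],0],
    [[-0.25,0,0],0],
    [[-0.25,0,0],0],
    [[-0.25,0,0],0],
    [[-0.25,0,0],0],
    [[-0.1,0,0],0],
    [[0,0,0],0]
  ]
}}

```text
t: 5.58
eef_pos: [0.4494, 0.2246, 0.0627]
eef_rot: [[0.973, -0.231, -0.002], [-0.231, -0.973, -0.001], [-0.002, 0.001, -1.0]]
force: [0.4, -0.2, -1.7]
width: 0.0235
finger_force: 58.8
```

{"name": "jog_arm", "arguments": {
  "rows": [
    [[0,0,-0.15],0],
    [[0,0,-0.15],0],
    [[0,0,0],-0.11],
    [[0,0,0],-0.11],
    [[0,0,0],-0.11],
    [[0,0,0],-0.11],
    [[0,0,0],-0.11],
    [[0,0,0],-0.11],
    [[0,0,0],-0.11],
    [[0,0,0],-0.11]
  ]
}}

```text
t: 6.82
eef_pos: [0.4523, 0.2249, 0.0947]
eef_rot: [[0.405, 0.914, 0.002], [0.914, -0.405, 0.001], [0.002, 0.002, -1.0]]
force: [0.3, 0.3, -1.9]
width: 0.0233
finger_force: 59.2
```

{"name": "jog_arm", "arguments": {
  "rows": [
    [[0,0,0],-0.11],
    [[0,0,0],-0.11],
    [[0,0,0],-0.11],
    [[0,0,0],-0.11],
    [[0,0,0],-0.11],
    [[0,0,0],-0.11],
    [[0,0,0],-0.11],
    [[0,0,0],-0.11],
    [[0,0,0],-0.11],
    [[0,0,0],-0.11]
  ]
}}

```text
t: 8.07
eef_pos: [0.4522, 0.2249, 0.0947]
eef_rot: [[-0.966, 0.257, 0.002], [0.257, 0.966, 0.001], [-0.002, 0.001, -1.0]]
force: [0.1, -0.1, -2.2]
width: 0.0236
finger_force: 59.2
```

{"name": "jog_arm", "arguments": {
  "rows": [
    [[0,0,0],-0.02],
    [[0,0,0],0],
    [[0,0,0],0],
    [[0,0,0],0]
  ]
}}

```text
t: 8.57
eef_pos: [0.4509, 0.2247, 0.0933]
eef_rot: [[-0.973, 0.232, 0.0], [0.232, 0.973, -0.0], [-0.0, -0.0, -1.0]]
force: [-0.9, 0.1, -2.3]
width: 0.0235
finger_force: 59.2
```

```bash
python3 - <<'E'
from h import *
c=cam('wrist');cv2.imwrite('pics/w2.png',c['img']);s=c['obs'];print(s['t'],s['eef_pos'],s['eef_rot'],s['q'],s['force'],s['width'])
import pickle;pickle.dump(c,open('w2.pkl','wb'))
E
```

```text
8.575 [0.45093682 0.22474159 0.0933338 ] [[-9.72717806e-01  2.31991525e-01  5.02953736e-05]
 [ 2.31991524e-01  9.72717807e-01 -1.61400455e-05]
 [-5.26675592e-05 -4.03160925e-06 -9.99999999e-01]] [ 2.15394097e+01  1.50151902e+01  1.15401331e+02 -2.51951767e-03
  4.95811374e+01 -5.50446072e+01] [-0.89215338  0.10515358 -2.25165296] 0.023539133081621415
```

View pics/w2.png

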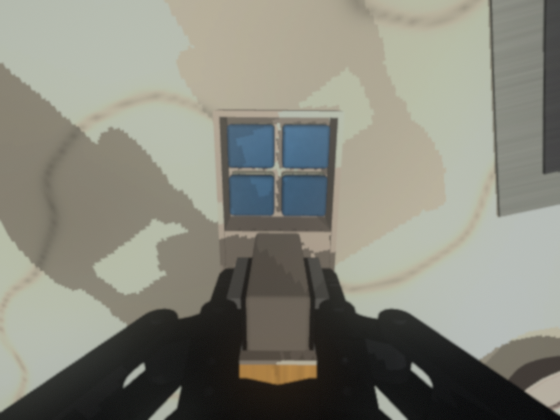

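{"name": "jog_arm", "arguments": {
  "rows": [
    [[0,0.01,0.1],0],
    [[0,0,0.1],0],
    [[0,0,0.08],0],
    [[0,0,0],0],
    [[-0.2,0,0],0],
    [[-0.2,0,0],0],
    [[-0.2,0,0],0],
    [[-0.2,0,0],0],
    [[-0.1,0,0],0],
    [[0,0,0],0]
  ]
}}

```text
t: 9.88
eef_pos: [0.5402, 0.2046, 0.0656]
eef_rot: [[-0.973, 0.232, 0.001], [0.232, 0.973, 0.0], [-0.001, 0.001, -1.0]]
force: [-0.1, 0.3, -2.7]
width: 0.0234
finger_force: 59.1
```

```bash
python3 - <<'E'
from h import *
s=env.get_obs();print(s['t'],s['eef_pos'],s['force'],s['moment'],s['width'])
o=np.array(s['eef_pos'])-[.6076,.1883,0];print(o@[.973,-.231,0],o@[.231,.973,0])
E
```

```text
9.875 [0.54019441 0.2045697  0.06558629] [-0.09514094  0.27095675 -2.69346183] [-0.01544459  0.03779683 -0.03491432] 0.02344559107275645
-0.06934394234006111 0.0002597232684399108
```

{"name": "jog_arm", "arguments": {
  "rows": [
    [[-0.15,0,0],0],
    [[-0.15,0,0],0],
    [[-0.15,0,0],0],
    [[-0.1,0,0],0],
    [[-0.06,0,0],0],
    [[-0.05,0,0],0],
    [[0,0,0],0],
    [[0,0,0.02],0],
    [[0,0,0.02],0],
    [[0,0,0],0]
  ]
}}

```text
t: 11.12
eef_pos: [0.6027, 0.1897, 0.0628]
eef_rot: [[-0.973, 0.231, -0.001], [0.231, 0.973, -0.0], [0.001, -0.0, -1.0]]
force: [-2.3, -1.9, 5.5]
width: 0.0235
finger_force: 60.1
```

```bash
python3 - <<'E'
from h import *
s=env.get_obs();print(s['t'],s['eef_pos'],s['force'],s['moment'],s['width'])
o=np.array(s['eef_pos'])-[.6076,.1883,0];print(o@[.973,-.231,0],o@[.231,.973,0])
E
```

```text
11.125 [0.60267567 0.18971136 0.06275451] [-2.30890969 -1.94913031  5.47147399] [-0.10832948  0.50746618  0.04180825] 0.023487551034233285
-0.005117395622236591 0.00023573061723006282
```

{"name": "jog_arm", "arguments": {
  "rows": [
    [[-0.02,0,0],0],
    [[-0.02,0,0],0],
    [[0,0,0],0],
    [[0,0,0],0]
  ]
}}

```text
t: 11.62
eef_pos: [0.6051, 0.1893, 0.0628]
eef_rot: [[-0.973, 0.231, -0.003], [0.231, 0.973, 0.0], [0.003, -0.001, -1.0]]
force: [-7.1, 0.1, 8.5]
width: 0.0233
finger_force: 60.5
```

{"name": "jog_arm", "arguments": {
  "rows": [
    [[0,0,0],0],
    [[0,0,0],0],
    [[0,0,0],0],
    [[0,0,0],0],
    [[0,0,0],0],
    [[0,0,0],0]
  ],
  "jaw": -1
}}

```text
t: 12.38
eef_pos: [0.6068, 0.1887, 0.0612]
eef_rot: [[-0.973, 0.231, -0.0], [0.231, 0.973, -0.0], [0.0, -0.0, -1.0]]
force: [-0.0, 0.1, -0.4]
width: 0.0855
finger_force: 0.0
```

{"name": "jog_arm", "arguments": {
  "rows": [
    [[0,0,-0.2],0],
    [[0,0,-0.3],0],
    [[0,0,-0.4],0],
    [[0,0,-0.4],0],
    [[0,0,-0.4],0],
    [[0,0,0],0],
    [[0,0,0],0]
  ]
}}

```text
t: 13.25
eef_pos: [0.6065, 0.1887, 0.2317]
eef_rot: [[-0.973, 0.231, 0.0], [0.231, 0.973, 0.0], [-0.0, 0.0, -1.0]]
force: [-0.2, -0.1, 0.3]
width: 0.0856
finger_force: 0.0
```

```bash
python3 - <<'E'
from h import *
c=cam('wrist');cv2.imwrite('pics/w3.png',c['img']);s=c['obs'];print(s['t'],s['eef_pos'],s['width'])
import pickle;pickle.dump(c,open('w3.pkl','wb'))
E
```

```text
13.25 [0.60654355 0.18867518 0.23173929] 0.08559633237042784
```

View pics/w3.png

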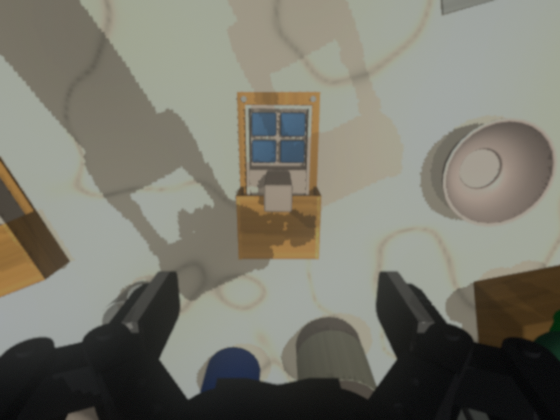

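The tray is in the sleeve with the tablets showing. Post top is about (264..292, 184..211), roof is (237..320, 193..259), and the rim columns are 245..312. I'll check the numbers before handing in.

```bash
python3 - <<'E'
from h import *
import pickle
c=pickle.load(open('w3.pkl','rb'));s=c['obs'];R=np.array(s['eef_rot']);o=np.array(s['eef_pos'])
for n,uv,z in(('roof',[(237,193),(320,193),(320,259),(238,259)],.045),('board',[(238,93),(320,93)],.004),('rim end',[(245,105),(312,105)],.034),('post',[(264,184),(292,184),(292,211),(264,211)],.099)):
    print(n,((cast(c,uv,z)-o)@R)[:,:2].round(4).tolist())
E
```

```text
roof [[-0.0097, -0.041], [-0.0097, 0.0422], [-0.0824, 0.0449], [-0.0823, -0.0425]]
board [[0.0859, -0.041], [0.0858, 0.0435]]
rim end [[0.0743, -0.0314], [0.0743, 0.0327]]
post [[0.0121, -0.0116], [0.0121, 0.0116], [-0.0114, 0.0119], [-0.0114, -0.0119]]
```

```bash
python3 -c "
from bench import env
print(env.hand_in())"
```

```text
the job is handed in; nothing more can be done
None
```

I slid the tray out, turned it end for end and slid it back in. It sits flat and centred with its post at the roof edge to within about 2 mm and the tablets showing. I never touched the other tray, and handed the job in at about 13 s (no verdict was returned).

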